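Clip the setting gauge into its case and latch the lid

ROBOT

A 6-joint arm with a two-finger parallel gripper is mounted at the origin on the work surface. World frame = base frame: x ahead of the robot, y to its left, z up, the work surface at z = 0. Lengths are in m, angles in rad, forces in N, time in s.
With the tool pointing down it reaches from about 0.25 to 0.725 m from the base axis. Payload 9.7 kg.
Tool frame: the origin (TCP) lies on the mounting face of the last link; the fingertips stand 173 mm ahead of it and the grasp point (between the pads) lies 155 mm ahead of it; z points along the fingers, y is the line along which they close (so a half turn about z gives the same grasp; the last joint's range is limited). The gripper opens to 85 mm and grips with 20 to 120 N. Pads are 22 mm wide; open, the fingers measure 114 mm over their backs; the gripper's body (76 mm by 85 mm) begins 54 mm behind the grasp point. The pads swing forward as they close: fully open they stand 13 mm farther back than shut.
Start: joints at [1.106, 0.087, 0.176, 1.66, 0, 1.571], TCP at [0.247, 0.492, 0.405] pointing down, gripper open.
Joint ranges: [-3.13, 3.13], [-0.85, 1.81], [-1.15, 1.24], [-2.2, 2.28], [-1.44, 1.52], [-3.14, 3.14]. Speed limits (rad/s): [2.22, 2.22, 2.57, 3.14, 3.14, 3.14].

INTERFACE

Orientations are given as a rotation vector (axis times angle).
In Python, from rig import env gives the robot as it stands. The module is installed in compiled form; this text tells all that it offers.
- The arm moves only by the shell command python3 -m jog 'ROWS' [FORCE]. ROWS is a JSON object of lists of equal length, an entry for each row: "hand": the opening, from -1 (shut) to 1 (fully open); "slide": the shift along the tool's x, y, z in mm, a list of three; "turn": the turn, a rotation vector about the tool's x, y, z in rad, a list of three. A call has 1 to 12 rows; each row is the pose to reach, as a shift and turn from the pose commanded when the call began, along the tool's axes at that moment; what a row does not reach only later rows make up. A row lasts 1/12 s, in which the tool goes at most 41.7 mm and 7.16 degrees, less where a joint would pass 70% of its speed; a pose out of reach is approached as far as the arm can. A call with a gripper value outside its range is refused whole. The fingers move at their own pace and stop on an object; FORCE is the grip in N (left out, the last holds). Time passes only in rows, so rows that repeat a pose let the fingers close. It gives the time, the measured TCP pose, the force, the opening and the grip force at its end, in the units of the state.
- env.state(): the state, without advancing time (a new reading comes with each control period).
- env.read_camera(name): name is "scene" or "top" or "wrist"; returns a dict with "image" (480x640x3 uint8, red, green, blue), "mtx" (3x3 intrinsics, pixels), "k1" (the pictures are not rectified: a ray, as slopes to the right and down, at radius r is drawn at 1 + k1 r^2 times it, then the intrinsics apply), "world_to_cam" (4x4, takes a point from world to camera coordinates). Camera axes: x right, y down, z forward; pixel columns grow to the right and rows downward; lengths in m; the calibration is good to about 2 mm. A picture is of the moment at which its call begins. There is no depth.
- env.finish_job(): hands the job in; it is judged then, once.
Trained networks look in the newest picture that a camera, given by its name, has taken for a name from the list of things; names that differ only in an ending like _2 or _b are one class to them, and where a whole thing is asked for, a point or a joint stands for the part that bears it (a point fixed in the world has none). Each returns a list of dicts, best first, with "p" (0 to 1); they miss things now and then, are a little off and sometimes report something else, mostly with a low value. They report only what shows in the picture. A call takes as long as a camera call. They do not tell look-alikes from the thing itself.
- env.search_frame(name, camera): "bbox" ([centre column, centre row, width, height] in pixels, round what is visible of it).
- env.cut_out(name, camera): "region" (480x640 bool, what is visible of it) and "bbox" ([centre column, centre row, width, height] in pixels, round what is visible of it).
- env.pinpoint(name, camera): "at" ([column, row] in pixels: a listed point, or the origin of a listed thing).
The state is a dict: "time": time; "joints": joint angles; "joint_velocities": joint speeds; "joint_torque": joint torques, N m; "position": TCP position; "eef_rot": TCP orientation; "contact_force": force on the tool from outside, world axes, zero at the start; "moment": the same for the moment, N m; "gripper_width": finger opening in m; "finger_force": force on a finger pad.
Only numpy, scipy, OpenCV 4.12 (cv2) and the standard library are available. Lean on these libraries where they do the work, as an engineer would, in place of code of your own. Each camera call takes 0.05 s, during which the arm holds its last target. There are 200 camera calls.

TASK

Put the setting gauge with the red band away: lay it across its open case and press it down, without forcing it, until both of its ends have snapped under the two spring clips and it lies fully home. Then swing the case's lid shut until its tab snaps behind the rim and it stays shut by itself. Leave the other two gauges in the rack and the blue bottle where they are.

Things in the scene. Friction and masses are not known exactly. Their poses are not given: they have to be found in the camera images.
- rod: the gauge to put away: round rod 125 mm long, black sleeve 18 mm in diameter and 76 mm long with a red band round the middle, bare steel ends 16 mm in diameter, the last 6 mm tapering by 45 degree chamfers to 4 mm; about 0.16 kg. Origin at its centre, x along it; both ends alike, may be rolled about its axis. Starts level in a groove of the rack
- rod_long: gauge with a yellow band, 150 mm long, same diameters, in another groove of the rack; leave it. Origin at its centre, x along it
- rod_short: gauge with a blue band, 100 mm long, same diameters, in another groove of the rack; leave it. Origin at its centre, x along it
- rack: grey fixed rack, 90 x 170 mm; three grooves 62 mm apart along its x axis hold the gauges' axes 40 mm above the table on two combs (8 mm thick, 39 mm tall) at x = -30 and +30 mm; between the combs a gauge can be gripped from above (base plate there 8 mm tall). Origin: centre of its underside
- case: fixed white case, 122 mm (x, from -46 to +76) by 180 mm (y), with a dark grey foam deck 29 mm above the table. Origin on the table right below the line where the gauge belongs, which runs along y in an open trough 22 mm wide with its floor 17 mm above the table. The deck keeps fingers that grip the sleeve from following it all the way down
- rod_seat (a point): point of the case where the gauge's centre lies when fully home, 26 mm above the table (sleeve top then 6 mm above the deck); y axis along the gauge, z up. Laid in the slots, the gauge first rests with its chamfers on the clips, its axis about 38 mm above the table, and stays there when let go; 10 to 20 N down on its sleeve snaps it home
- clip_a_nose (a point): centre of the round nose bar (6 mm thick) of the sprung steel clip at case y = +62.5 mm, 31.7 mm above the table; at rest it overhangs the gauge's end by 3 mm and the gauge's chamfer wedges it outwards
- clip_b_nose (a point): the same for the clip at case y = -62.5 mm
- cheek_a (a point): top of the aluminium cheek at case y = +46 mm, in the middle of its slot, 46 mm above the table. The slot, 20 mm wide with sloping lead-ins, takes the gauge's steel end from above. An equal cheek stands at y = -46 mm; each is 8 mm thick, 84 mm are free between them
- lid (a joint): opening angle of the lid, rad: 0 shut, 1.7 to 2.05 at the start (standing up, leaning away from the gauge). Hinge along the case's y axis. Friction holds it near its start; a light spring reopens it to about 0.5 if it is let go unlatched. In its last 8 mm of travel the sprung tab at the middle of the front edge meets the rim on the case's front; 5 to 15 N down on the edge snaps it in
- lid_hinge (a point): middle of the lid's hinge line, at case x = +75 mm, 29 mm above the table
- lid_edge (a point): middle of the lid's flat outer face, 110 mm from the hinge (the free edge is 10 mm farther on) and 20 mm off the hinge plane; z axis out of the outer face, x from the free edge towards the hinge. Lid of clear plastic in a blue frame, 120 mm deep, 182 mm wide; shut, its top is 49 mm above the table
- bottle: square blue pump bottle, 62 mm wide, 124 mm tall, loose; leave it. Origin at the centre of its underside
There are look-alikes about, which are no part of the job. What is shaped like the case but yellow is not meant.

How it is judged:
On the way:
1. the red-banded gauge has snapped under both clips while the lid is still open (z of rod in the frame of rod_seat below 0.0025 m and distance between rod and rod_seat below 0.005 m and angle between the x axis of rod and the y axis of case, either way round below 0.045 rad and value of joint lid above 0.5 rad), for 0.2 s.
At the end, for the whole second after the job is handed in: The gauge's centre is within 5 mm of its seat and not more than 2.5 mm above it, its axis within 0.045 rad (about 2.6 degrees) of the case's y axis, at rest, and the lid is latched, open by less than 0.03 rad (z of rod in the frame of rod_seat below 0.0025 m and distance between rod and rod_seat below 0.005 m and angle between the x axis of rod and the y axis of case, either way round below 0.045 rad and linear speed of rod below 0.02 m/s and value of joint lid below 0.03 rad); the robot touches nothing.
It fails at once if the gauge is forced: more than 80 N between it and the case (contact force between rod and case above 80 N).
It fails at once if another gauge is moved by more than 20 mm (distance of any of rod_long, rod_short from where it was at the start of the episode above 0.02 m).
It fails at once if the bottle is moved by more than 30 mm (distance of bottle from where it was at the start of the episode above 0.03 m).
It also fails if it takes over 51 s, if anything falls off the work surface, if the arm or the gripper's body presses on something with over 40 N, if the wrist force passes 120 N, or if a joint passes its speed limit or range.

## Working session

There is one attempt and no reset: what is moved stays moved. The work goes in short steps, Python scripts to look and compute and a shell command to move; the robot and the scene stay as the last step left them, time stands still between calls to the robot, and variables do not carry over. Pictures are saved under pics/ and viewed, at most 10 in all, crops included, and the job is handed in when it is done.

```bash
mkdir -p pics
cat > h.py <<'E'
import numpy as np, cv2
from scipy.spatial.transform import Rotation as R
from rig import env
def ray(c,px):
    m=c["mtx"];d=np.array([(px[0]-m[0,2])/m[0,0],(px[1]-m[1,2])/m[1,1]]);u=d.copy()
    for _ in range(20): u=d/(1+c["k1"]*(u@u))
    T=c["world_to_cam"];Rm=T[:3,:3];return -Rm.T@T[:3,3],Rm.T@np.r_[u,1]
def atz(c,px,z):
    o,d=ray(c,px);return o+d*(z-o[2])/d[2]
def proj(c,p):
    T=c["world_to_cam"];q=T[:3,:3]@np.asarray(p)+T[:3,3];u=q[:2]/q[2];u=u*(1+c["k1"]*(u@u));return c["mtx"][[0,1],[0,1]]*u+c["mtx"][:2,2]
def save(c,n,box=None,s=1):
    im=c["image"]
    if box: im=im[box[1]:box[3],box[0]:box[2]]
    im=cv2.resize(im,None,fx=s,fy=s,interpolation=cv2.INTER_CUBIC);cv2.imwrite("pics/"+n+".png",im[:,:,::-1])
def tool(dw,s=None):
    s=s or env.state();return R.from_rotvec(s["eef_rot"]).inv().apply(dw)*1000
E
cat > a.py <<'E'
from h import *
s=env.state();print(s["time"],s["position"],R.from_rotvec(s["eef_rot"]).as_matrix().round(3).tolist())
for cam in("top","scene"):
    c=env.read_camera(cam);save(c,cam+"0");print(cam,ray(c,(320,240))[0].round(3))
    Z=dict(rod=.04,rod_long=.04,rod_short=.04,rack=0,case=0,rod_seat=.026,clip_a_nose=.0317,cheek_a=.046,lid_hinge=.029,bottle=0,lid_edge=.1)
    for n,z in Z.items():
        for r in env.pinpoint(n,cam)[:4]:
            if r["p"]>.2: print(n,round(r["p"],2),np.round(r["at"]),atz(c,r["at"],z).round(3))
E
python3 a.py
```

```text
0.0 [0.24652123 0.4916451  0.40398204] [[-0.894, 0.448, -0.001], [0.448, 0.894, -0.001], [-0.0, -0.001, -1.0]]
top [0.157 0.074 1.317]
rod 0.82 [398. 224.] [ 0.466 -0.118  0.04 ]
rod_long 0.71 [446. 207.] [ 0.5   -0.238  0.04 ]
rod_long 0.68 [172. 220.] [0.508 0.417 0.04 ]
rod_short 0.66 [424. 217.] [ 0.48  -0.183  0.04 ]
rod_short 0.36 [446. 210.] [ 0.493 -0.237  0.04 ]
rack 0.68 [415. 217.] [ 0.49  -0.168  0.   ]
case 0.76 [279. 214.] [0.518 0.162 0.   ]
case 0.69 [274. 302.] [0.305 0.183 0.   ]
case 0.69 [482. 311.] [ 0.253 -0.308  0.   ]
rod_seat 0.94 [272. 300.] [0.308 0.185 0.026]
rod_seat 0.87 [484. 315.] [ 0.241 -0.302  0.026]
rod_seat 0.86 [274. 206.] [0.531 0.172 0.026]
rod_seat 0.4 [286. 142.] [0.695 0.135 0.026]
clip_a_nose 0.61 [249. 198.] [0.553 0.23  0.032]
clip_a_nose 0.57 [277. 212.] [0.516 0.165 0.032]
cheek_a 0.96 [470. 309.] [ 0.256 -0.265  0.046]
cheek_a 0.95 [252. 295.] [0.317 0.23  0.046]
cheek_a 0.85 [256. 200.] [0.543 0.212 0.046]
lid_hinge 0.97 [500. 283.] [ 0.312 -0.35   0.029]
lid_hinge 0.82 [287. 175.] [0.608 0.138 0.029]
lid_hinge 0.58 [278. 271.] [0.372
[... 628 characters left out ...]
   ]
case 0.65 [393. 280.] [0.525 0.17  0.   ]
rod_seat 0.92 [349. 207.] [0.306 0.179 0.026]
rod_seat 0.79 [127. 248.] [ 0.245 -0.306  0.026]
rod_seat 0.75 [393. 274.] [0.532 0.162 0.026]
cheek_a 0.81 [144. 244.] [ 0.271 -0.268  0.046]
cheek_a 0.76 [369. 198.] [0.317 0.224 0.046]
cheek_a 0.73 [417. 267.] [0.549 0.201 0.046]
lid_hinge 0.85 [108. 276.] [ 0.316 -0.347  0.029]
lid_hinge 0.79 [357. 225.] [0.376 0.164 0.029]
lid_hinge 0.71 [407. 303.] [0.606 0.146 0.029]
bottle 0.6 [497. 243.] [0.523 0.436 0.   ]
bottle 0.24 [221. 322.] [ 0.489 -0.174  0.   ]
lid_edge 0.96 [426. 292.] [0.646 0.147 0.1  ]
lid_edge 0.75 [136. 230.] [ 0.292 -0.273  0.1  ]
lid_edge 0.64 [354. 188.] [0.334 0.172 0.1  ]
```

View pics/top0.png

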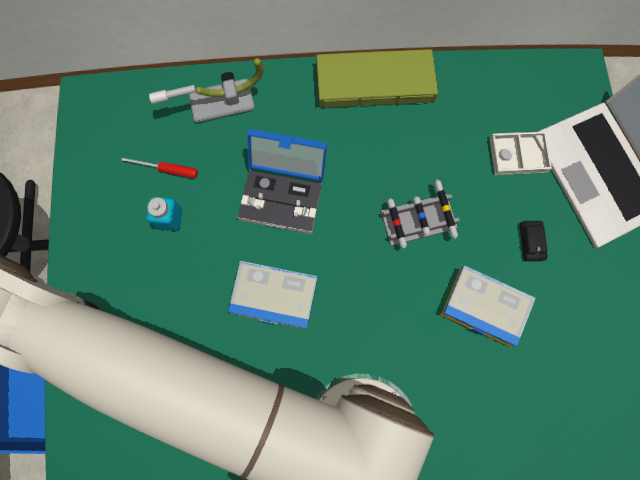

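View pics/scene0.png

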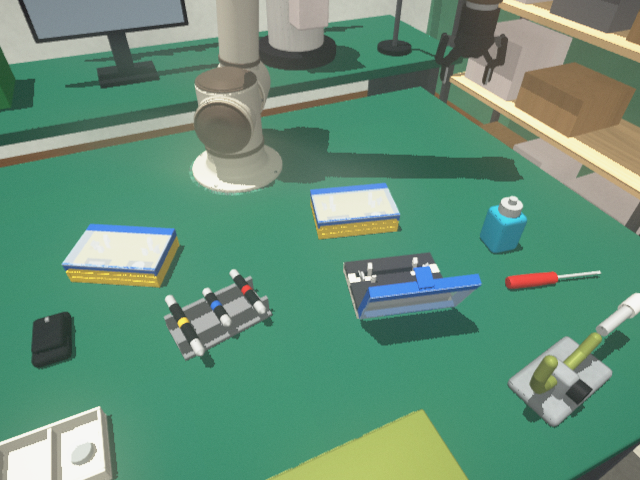

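The top view shows the open white case at (280,190) and the rack with red (398,224), blue (423,216) and yellow (446,207) banded gauges. The closed cases at (273,295) and (488,305) have yellow bodies, so they are look-alikes. The bottle is at (163,214).

Could be taken for the rod: red (398,224), blue (424,217), yellow (446,207), and the red screwdriver (178,170). I choose the one at (398,224). Could be taken for the case: (279,214), (274,302), (482,311). I choose (279,214), the open one.

```bash
cat > b.py <<'E'
from h import *
from scipy.optimize import least_squares
C={};obs=[]
L=dict(rod_seat=(0,0,.026),case=(0,0,0),lid_hinge=(.075,0,.029),cheek_a=(0,.046,.046),cheek_b=(0,-.046,.046),clip_a_nose=(0,.0625,.0317),clip_b_nose=(0,-.0625,.0317))
g=np.array([.531,.165,-.3])
P=lambda g,l:np.r_[g[:2]+[[np.cos(g[2]),-np.sin(g[2])],[np.sin(g[2]),np.cos(g[2])]]@np.array(l[:2]),l[2]]
for cam in("top","scene"):
    c=env.read_camera(cam);C[cam]=c
    for n in("rod_seat","lid_hinge","cheek_a","clip_a_nose","case"):
        for r in env.pinpoint(n,cam):
            ks=[k for k in L if k[:6]==n[:6]]
            for k in ks:
                if np.hypot(*(proj(c,P(g,L[k]))-r["at"]))<(7 if cam=="top" else 10): obs.append((c,k,r["at"],cam))
    for n in("rod",):
        for r in env.cut_out(n,cam)[:2]:
            m=r["region"].astype(np.uint8);pts=cv2.findNonZero(m).reshape(-1,2).astype(float)
            cen=pts.mean(0);v=np.linalg.svd(pts-cen,full_matrices=False)[2][0];t=(pts-cen)@v
            e=[atz(c,cen+v*q,.04) for q in(t.min(),t.max())];print(cam,n,r["p"],cen.round(1),e[0].round(3),e[1].round(3),np.linalg.norm(e[0]-e[1]).round(3),((e[0]+e[1])/2).round(4),np.arctan2(*(e[1]-e[0])[[1,0]]).round(3))
    for r in env.pinpoint("rod",cam)[:1]: print("pin",atz(c,r["at"],.04).round(4))
f=lambda g:np.concatenate([proj(c,P(g,L[k]))-a for c,k,a,_ in obs])
r=least_squares(f,g,loss="soft_l1",f_scale=1.5);print("case",r.x.round(4),len(obs))
for (c,k,a,cam),e in zip(obs,f(r.x).reshape(-1,2)): print(cam,k,e.round(1))
save(C["top"],"crop1",(220,110,480,270),3)
E
python3 b.py
```

```text
pin [ 0.4692 -0.1201  0.04  ]
scene rod 0.98 [247.4 291.7] [ 0.41  -0.128  0.04 ] [ 0.529 -0.103  0.04 ] 0.122 [ 0.4695 -0.1155  0.04  ] 0.203
pin [ 0.4714 -0.1144  0.04  ]
case [ 0.5313  0.1634 -0.257 ] 9
top rod_seat [ 1.9 -0.4]
top lid_hinge [-3.1  1.7]
top cheek_a [2.6 1. ]
top clip_a_nose [ 0.7 -1.1]
top case [-1.1 -1.4]
scene rod_seat [4.9 0.8]
scene lid_hinge [-1.1 -0.6]
scene cheek_a [ 2.1 -4. ]
scene case [-1.6  0.4]
```

View pics/crop1.png

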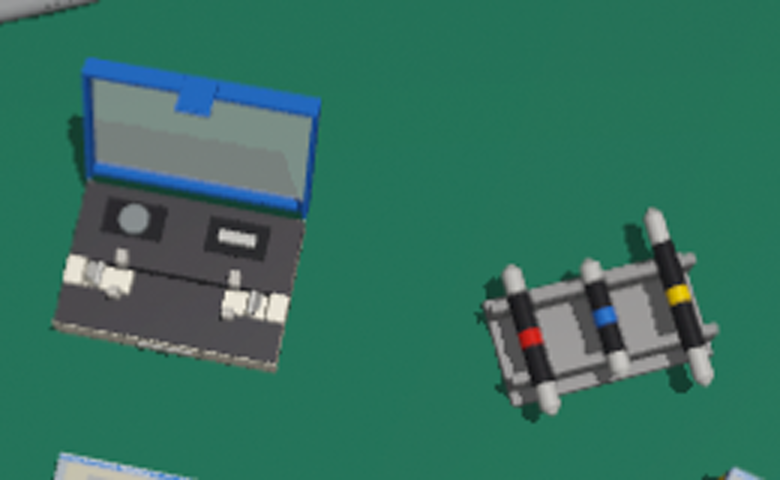

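The crop confirms the red-banded gauge at the left of the rack (crop (530,337), full image (397,222)). The case is open and white, with its lid standing away from the slots. Next I move over the gauge.

```bash
python3 -m jog '{"hand":[0,0,0,0,0,0,0,0,0,0,0,0],"slide":[[-30,-28,0],[-60,-56,0],[-90,-84,0],[-120,-112,0],[-150,-140,0],[-180,-168,0],[-210,-196,0],[-240,-224,0],[-270,-252,0],[-300,-280,0],[-330,-312,0],[-330,-312,0]],"turn":[[0,0,-0.1],[0,0,-0.2],[0,0,-0.3],[0,0,-0.4],[0,0,-0.5],[0,0,-0.6],[0,0,-0.667],[0,0,-0.667],[0,0,-0.667],[0,0,-0.667],[0,0,-0.667],[0,0,-0.667]]}' 40
python3 - <<'E'
from h import *
s=env.state();d=np.r_[.469,-.117,.405]-s["position"];print(s["time"],s["position"].round(4),s["joints"].round(2),s["gripper_width"],tool(d,s).round(1))
E
```

```text
time: 3.0
position: [0.4027, 0.0595, 0.4047]
eef_rot: [-0.307, 3.126, -0.003]
contact_force: [-1.0, 0.1, -0.1]
gripper_width: 0.0429
finger_force: 0.0
3.0 [0.4027 0.0595 0.4047] [ 0.15 -0.25 -0.14  1.68 -0.   -0.05] 0.04294593032962348 [-3.070e+01 -1.861e+02  1.000e-01]
```

```bash
python3 -m jog '{"hand":[0,0,0,0,0,0,0],"slide":[[-5,-35,15],[-10,-70,30],[-15,-105,45],[-21,-140,60],[-30,-178,70],[-30,-186,80],[-30,-186,80]],"turn":[[0,0,0],[0,0,0],[0,0,0],[0,0,0],[0,0,0],[0,0,0],[0,0,0]]}'
cat > c.py <<'E'
from h import *
c=env.read_camera("wrist");save(c,"w1");s=env.state();print(s["time"],s["position"].round(4),ray(c,(320,240))[0].round(3))
for n in("rod","rod_short"):
    for r in env.pinpoint(n,"wrist")[:2]: print(n,r["p"],r["at"],atz(c,r["at"],.04).round(4))
for r in env.cut_out("rod","wrist")[:1]:
    m=r["region"].astype(np.uint8);pts=cv2.findNonZero(m).reshape(-1,2)
    (cx,cy),(w,h),a=cv2.minAreaRect(pts);b=cv2.boxPoints(((cx,cy),(w,h),a))
    i=0 if np.linalg.norm(b[1]-b[0])<np.linalg.norm(b[2]-b[1]) else 1
    p,q=(b[i]+b[i+1])/2,(b[(i+2)%4]+b[(i+3)%4])/2;e=[atz(c,p,.04),atz(c,q,.04)]
    print(r["p"],p,q,np.linalg.norm(e[1]-e[0]),(e[0]+e[1])/2,np.arctan2(*(e[1]-e[0])[[1,0]]))
E
python3 c.py
```

```text
time: 3.58
position: [0.4685, -0.1131, 0.3222]
eef_rot: [0.312, -3.123, -0.002]
contact_force: [0.4, 1.9, -0.6]
gripper_width: 0.0424
finger_force: 0.0
3.6333 [ 0.4682 -0.1118  0.3236] [ 0.386 -0.13   0.291]
rod 0.63 [323.7, 231.8] [ 0.4685 -0.1156  0.04  ]
rod 0.52 [241.8, 238.9] [ 0.4862 -0.1749  0.04  ]
rod_short 0.78 [241.9, 235.4] [ 0.4834 -0.1751  0.04  ]
0.73 [324. 149.] [324. 308.] 0.12508968925572236 [ 0.47053647 -0.11498546  0.04      ] 0.19663936648142502
```

View pics/w1.png

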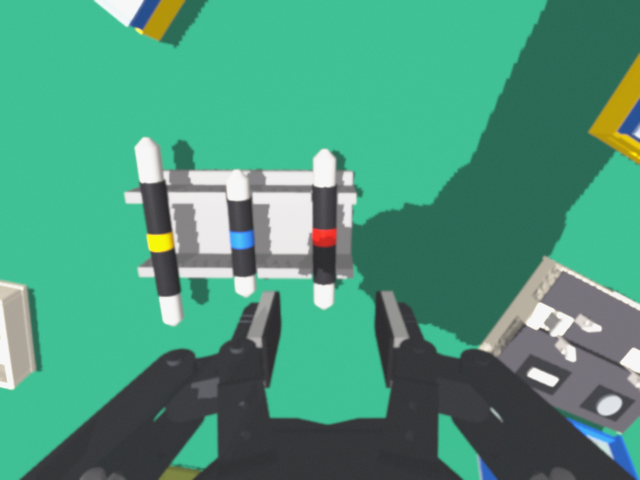

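The wrist picture shows the red-banded rod at (324,230), vertical between the two combs, with its neighbour at (241,235) clear of the half-open fingers. Measured length is 125.1 mm, which matches. I descend partway and re-read.

```bash
python3 -m jog '{"hand":[0,0,0,0,0],"slide":[[-1,-2,35],[-2,-4,70],[-2,-4,75],[-2,-4,75],[-2,-4,75]],"turn":[[0,0,0],[0,0,0],[0,0,0],[0,0,0],[0,0,0]]}'
cat > d.py <<'E'
from h import *
import sys
x,y,z,yaw=map(float,sys.argv[1:5]);s=env.state();M=R.from_rotvec(s["eef_rot"]).as_matrix()
print(s["time"],s["position"].round(4),"tool y yaw",np.arctan2(M[1,1],M[0,1]).round(4),"tilt",M[:2,2].round(4),"slide",tool(np.r_[x,y,z]-s["position"],s).round(1),"turn z",(-((yaw-np.arctan2(M[1,1],M[0,1])+np.pi/2)%np.pi-np.pi/2)).round(4),"F",s["contact_force"].round(1),"w",s["gripper_width"])
E
python3 d.py .4705 -.115 .206 1.7675
```

```text
time: 4.2
position: [0.4714, -0.1142, 0.2515]
eef_rot: [-0.319, 3.124, -0.001]
contact_force: [0.1, -0.1, 0.7]
gripper_width: 0.0429
finger_force: 0.0
4.2 [ 0.4714 -0.1142  0.2515] tool y yaw 1.7741 tilt [ 0.0013 -0.0002] slide [ 1.1 -0.6 45.5] turn z 0.0066 F [ 0.1 -0.1  0.7] w 0.0428631104925659
```

```bash
python3 -m jog '{"hand":[0,0,0,-1,-1,-1,-1,-1,-1,-1],"slide":[[1,-0.5,30],[1,-0.5,45.5],[1,-0.5,45.5],[1,-0.5,45.5],[1,-0.5,45.5],[1,-0.5,45.5],[1,-0.5,45.5],[1,-0.5,45.5],[1,-0.5,45.5],[1,-0.5,45.5]],"turn":[[0,0,0],[0,0,0.007],[0,0,0.007],[0,0,0.007],[0,0,0.007],[0,0,0.007],[0,0,0.007],[0,0,0.007],[0,0,0.007],[0,0,0.007]]}' 50; python3 d.py .4705 -.115 .206 1.7675
```

```text
time: 5.03
position: [0.471, -0.1157, 0.2068]
eef_rot: [-0.306, 3.123, -0.002]
contact_force: [-1.8, 0.6, 7.7]
gripper_width: 0.0161
finger_force: 48.8
5.0333 [ 0.471  -0.1157  0.2068] tool y yaw 1.7663 tilt [ 0.0036 -0.0008] slide [0.4 0.8 0.8] turn z -0.0012 F [-1.8  0.6  7.7] w 0.0161363128167687
```

```bash
python3 -m jog '{"hand":[-1,-1,-1,-1],"slide":[[0,0,-4],[0,0,-8],[0,0,-12],[0,0,-12]],"turn":[[0,0,0],[0,0,0],[0,0,0],[0,0,0]]}'; python3 -m jog '{"hand":[-1,-1,-1,-1],"slide":[[0,0,-20],[0,0,-50],[0,0,-80],[0,0,-80]],"turn":[[0,0,0],[0,0,0],[0,0,0],[0,0,0]]}'
sed -i 's/"w1"/"w2"/' c.py; python3 c.py
```

```text
time: 5.37
position: [0.4706, -0.1156, 0.2174]
eef_rot: [-0.306, 3.125, -0.001]
contact_force: [0.9, -0.5, -2.5]
gripper_width: 0.016
finger_force: 48.9
time: 5.7
position: [0.4712, -0.1158, 0.3019]
eef_rot: [-0.305, 3.12, -0.004]
contact_force: [0.2, -0.3, -0.8]
gripper_width: 0.0155
finger_force: 49.1
5.75 [ 0.471  -0.1157  0.2993] [ 0.389 -0.132  0.27 ]
rod 0.96 [326.8, 306.3] [ 0.5241 -0.1067  0.04  ]
rod 0.25 [606.5, 337.6] [0.5105 0.1169 0.04  ]
rod_short 0.93 [239.7, 240.5] [ 0.4849 -0.176   0.04  ]
0.98 [327.5 170. ] [327.5 423. ] 0.21584088206040922 [ 0.53120475 -0.10477288  0.04      ] 0.19593334596890885
```

View pics/w2.png

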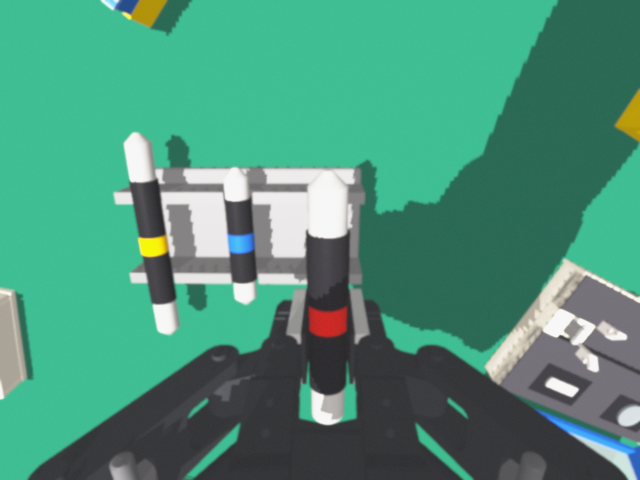

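```bash
cat > e.py <<'E'
from h import *
c=env.read_camera("wrist");s=env.state();M=R.from_rotvec(s["eef_rot"]).as_matrix();print(s["time"],"w",s["gripper_width"],"M",M.round(4).tolist())
r=env.cut_out("rod","wrist")[0];m=r["region"].astype(np.uint8);b=cv2.boundingRect(m);col=lambda y:np.nonzero(m[y])[0].mean()
p=(col(b[1]+3),b[1]);q=(col(b[1]+b[3]-4),b[1]+b[3])
T=lambda v:M.T@v*1000
(o,d),(_,e)=ray(c,p),ray(c,q);o=T(o-s["position"]);d,e=T(d),T(e)
# end points in tool frame for level rod at depth z
for z in np.arange(150,180,2):
    A=o+d*(z-o[2])/d[2];B=o+e*(z-o[2])/e[2]
    if abs(np.linalg.norm(A-B)-125)<3: print(z,np.linalg.norm(A-B).round(2),((A+B)/2).round(1),np.arctan2(*(A-B)[[1,0]]).round(4))
print(p,q,o.round(1))
hsv=cv2.cvtColor(c["image"],cv2.COLOR_RGB2HSV);k=((hsv[...,0]<8)|(hsv[...,0]>172))&(hsv[...,1]>140)&(m>0);ys,xs=np.nonzero(k);print("band",xs.mean(),ys.mean(),ys.min(),ys.max())
for z in(150,154,158,162,166):
    v=T(ray(c,(xs.mean(),ys.mean()))[1]);print(z,(o+v*(z-o[2])/v[2]).round(1))
E
python3 e.py
```

```text
5.95 w 0.015963854799733165 M [[-0.981, -0.194, -0.0021], [-0.194, 0.981, 0.0005], [0.0019, 0.0009, -1.0]]
162 122.4 [  2.6  -0.3 162. ] 0.0013
164 124.27 [  1.3  -0.3 164. ] 0.0013
166 126.15 [ 1.00e-01 -3.00e-01  1.66e+02] 0.0013
(np.float64(327.5), 170) (np.float64(327.0), 424) [84.  -0.3 31.5]
band 327.3668699186992 321.8963414634146 306 337
150 [  7.   -0.3 150. ]
154 [  4.5  -0.3 154. ]
158 [  1.9  -0.3 158. ]
162 [ -0.7  -0.3 162. ]
166 [ -3.3  -0.3 166. ]
```

The rod is held level and square at the red band (band at (327,322), axis 165 mm ahead of the TCP, about 1 mm off centre). Next I carry it beside the case and look at the case from above.

```bash
python3 -m jog '{"hand":[-1,-1,-1,-1,-1,-1,-1,-1,-1,-1,-1,-1],"slide":[[-3,30,-5],[-6,60,-10],[-10,90,-15],[-13,120,-20],[-16,150,-25],[-20,180,-30],[-23,210,-30],[-26,240,-30],[-29,270,-30],[-32,290,-30],[-32,301,-30],[-32,301,-30]],"turn":[[0,0,-0.1],[0,0,-0.2],[0,0,-0.3],[0,0,-0.4],[0,0,-0.5],[0,0,-0.6],[0,0,-0.7],[0,0,-0.8],[0,0,-0.9],[0,0,-1],[0,0,-1.1],[0,0,-1.119]]}'
cat > f.py <<'E'
from h import *
from scipy.optimize import least_squares
import sys
g=np.array([.5313,.1634,-.257])
L=dict(rod_seat=(0,0,.026),case=(0,0,0),lid_hinge=(.075,0,.029),cheek_a=(0,.046,.046),cheek_b=(0,-.046,.046),clip_a_nose=(0,.0625,.0317),clip_b_nose=(0,-.0625,.0317))
P=lambda g,l:np.r_[g[:2]+[[np.cos(g[2]),-np.sin(g[2])],[np.sin(g[2]),np.cos(g[2])]]@np.array(l[:2]),l[2]]
c=env.read_camera("wrist");obs=[];s=env.state();print(s["time"],s["position"].round(4),s["gripper_width"],s["joints"].round(2))
im=c["image"].copy()
for n in("rod_seat","lid_hinge","cheek_a","cheek_b","clip_a_nose","clip_b_nose","case"):
    for r in env.pinpoint(n,"wrist")[:4]:
        cv2.circle(im,tuple(int(v) for v in r["at"]),3,(255,0,255),1)
        for k in L:
            if k[:5]==n[:5] and k[-5:]==n[-5:] and np.hypot(*(proj(c,P(g,L[k]))-r["at"]))<40: obs.append((k,r["at"]));print(k,round(r["p"],2),np.round(r["at"]))
f=lambda g:np.concatenate([proj(c,P(g,L[k]))-a for k,a in obs])
r=least_squares(f,g,loss="soft_l1",f_scale=2);print("case",r.x.round(4))
for (k,a),e in zip(obs,f(r.x).reshape(-1,2)): print(k,e.round(1))
for l in list(L.values())+[(-.046,.09,.029),(-.046,-.09,.029),(.076,.09,.029),(.076,-.09,.029)]: cv2.drawMarker(im,tuple(int(v) for v in proj(c,P(r.x,l))),(0,255,0),0,7,1)
c["image"]=im;save(c,sys.argv[1])
E
python3 f.py w3
```

```text
time: 7.0
position: [0.4428, 0.1878, 0.3249]
eef_rot: [1.928, -2.478, -0.001]
contact_force: [-0.2, -0.3, -2.8]
gripper_width: 0.0162
finger_force: 49.2
7.05 [0.4429 0.1867 0.325 ] 0.01613654697064477 [ 0.4  -0.09 -0.16  1.51 -0.   -0.92]
rod_seat 0.9 [209. 222.]
lid_hinge 0.72 [114. 225.]
cheek_a 0.62 [204. 285.]
clip_a_nose 0.85 [217. 294.]
clip_b_nose 0.58 [198. 140.]
case 0.6 [219. 214.]
case [ 0.5321  0.1622 -0.2425]
rod_seat [ 0.2 -0.8]
lid_hinge [ 0.5 -1.9]
cheek_a [4.  0.9]
clip_a_nose [-1.2  1.5]
clip_b_nose [-1.2  1.2]
case [-0.5 -1.2]
```

View pics/w3.png

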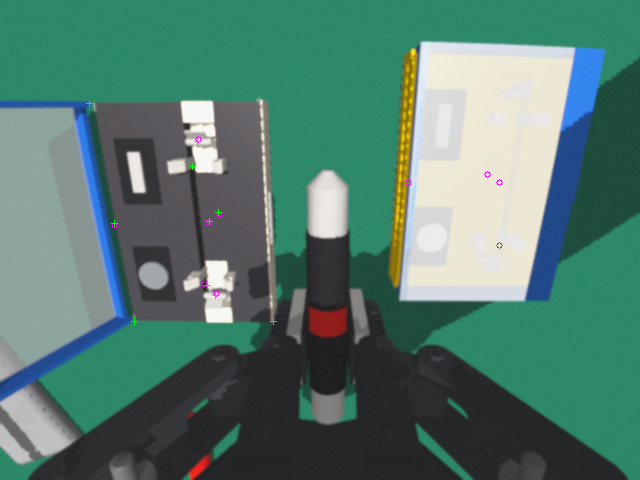

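The fit is within about 2 px. The clip noses are at (198,140) and (216,294), and the seat is at (209,222). Case pose is (0.532, 0.162, yaw −0.2425). I move above the slots.

```bash
python3 d.py .532 .1633 .235 2.899
```

```text
7.4 [0.4434 0.1853 0.3262] tool y yaw 2.8829 tilt [ 0.     -0.0001] slide [ -1.4 -91.2  91.2] turn z -0.0161 F [ 0.3 -0.5 -2.1] w 0.015830146009479715
```

```bash
python3 -m jog '{"hand":[-1,-1,-1,-1,-1,-1,-1],"slide":[[0,-30,10],[-1,-60,25],[-1.4,-91,45],[-1.4,-91,70],[-1.4,-91,91],[-1.4,-91,91],[-1.4,-91,91]],"turn":[[0,0,-0.016],[0,0,-0.016],[0,0,-0.016],[0,0,-0.016],[0,0,-0.016],[0,0,-0.016],[0,0,-0.016]]}';python3 d.py .532 .1633 .203 2.899; sed -i 's/\[:4\]/[:2]/' f.py; python3 f.py w4
```

```text
time: 7.98
position: [0.5314, 0.1637, 0.2346]
eef_rot: [1.936, -2.471, -0.001]
contact_force: [-0.1, 0.5, -1.9]
gripper_width: 0.0157
finger_force: 49.6
7.9833 [0.5314 0.1637 0.2346] tool y yaw 2.9 tilt [-0.0022 -0.0007] slide [ 0.2 -0.7 31.6] turn z 0.001 F [-0.1  0.5 -1.9] w 0.015697840468225352
8.0333 [0.5317 0.164  0.2361] 0.016141278872767787 [ 0.3   0.1  -0.13  1.34 -0.   -1.03]
lid_hinge 0.79 [186. 272.]
clip_b_nose 0.74 [328. 162.]
case [ 0.5329  0.1637 -0.2777]
lid_hinge [-0.5  0.5]
clip_b_nose [ 0.4 -0.3]
```

View pics/w4.png

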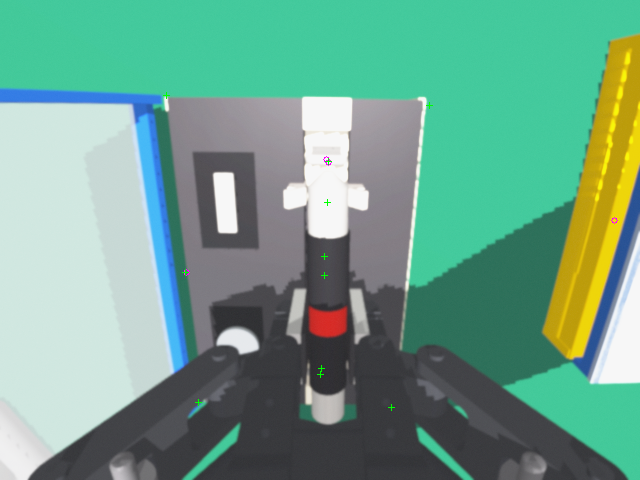

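The rod lies in line with the slot: rod column 327, clip at (328,162). I lower it gently onto the clips.

```bash
python3 -m jog '{"hand":[-1,-1,-1,-1,-1,-1,-1],"slide":[[0,0,6],[0,0,12],[0,0,18],[0,0,22],[0,0,25],[0,0,27],[0,0,27]],"turn":[[0,0,0],[0,0,0],[0,0,0],[0,0,0],[0,0,0],[0,0,0],[0,0,0]]}';python3 d.py .532 .1633 .203 2.899
```

```text
time: 8.97
position: [0.5316, 0.1641, 0.2076]
eef_rot: [1.938, -2.472, -0.0]
contact_force: [-0.5, 0.4, -2.1]
gripper_width: 0.0159
finger_force: 49.6
8.9667 [0.5316 0.1641 0.2076] tool y yaw 2.9009 tilt [-0.0005 -0.0002] slide [ 0.7 -0.6  4.6] turn z 0.0019 F [-0.5  0.4 -2.1] w 0.01594139838051751
```

```bash
python3 -m jog '{"hand":[-1,-1,-1,-1,-1],"slide":[[0,0,1],[0,0,2],[0,0,3],[0,0,4],[0,0,4]],"turn":[[0,0,0],[0,0,0],[0,0,0],[0,0,0],[0,0,0]]}';python3 d.py .532 .1633 .203 2.899
```

```text
time: 9.38
position: [0.5317, 0.1642, 0.2043]
eef_rot: [-1.939, 2.472, -0.0]
contact_force: [-0.5, -1.6, 0.1]
gripper_width: 0.0156
finger_force: 49.7
9.3833 [0.5317 0.1642 0.2043] tool y yaw 2.901 tilt [ 0.0003 -0.0001] slide [ 0.8 -0.5  1.3] turn z 0.002 F [-0.5 -1.6  0.1] w 0.015643189069336327
```

Contact has begun: the weight has transferred to the case. I release, rise, and shut the fingers above the sleeve.

```bash
python3 -m jog '{"hand":[-0.4,-0.4,-0.4,-0.4,-0.4,-0.4,-0.4,-0.4],"slide":[[0,0,0.5],[0,0,0.5],[0,0,0],[0,0,0],[0,0,-10],[0,0,-25],[0,0,-35],[0,0,-35]],"turn":[[0,0,0],[0,0,0],[0,0,0],[0,0,0],[0,0,0],[0,0,0],[0,0,0],[0,0,0]]}'; python3 -m jog '{"hand":[-1,-1,-1,-1,-1],"slide":[[0,0,0],[0,0,0],[0,0,0],[0,0,0],[0,0,0]],"turn":[[0,0,0],[0,0,0],[0,0,0],[0,0,0],[0,0,0]]}';python3 d.py .532 .1633 .220 2.899
python3 - <<'E'
from h import *
c=env.read_camera("wrist");save(c,"w5")
for r in env.pinpoint("rod","wrist")[:1]: print(r["p"],r["at"],atz(c,r["at"],.038))
E
```

```text
time: 10.05
position: [0.5323, 0.1644, 0.2423]
eef_rot: [-1.936, 2.469, -0.002]
contact_force: [-0.2, 0.3, 0.3]
gripper_width: 0.0255
finger_force: 0.0
time: 10.47
position: [0.5315, 0.1641, 0.2386]
eef_rot: [1.938, -2.471, -0.001]
contact_force: [0.1, 0.3, -0.6]
gripper_width: -0.0
finger_force: 0.0
10.4667 [0.5315 0.1641 0.2386] tool y yaw 2.901 tilt [-0.0009 -0.0003] slide [ 0.7 -0.7 18.6] turn z 0.002 F [ 0.1  0.3 -0.6] w -3.3993091367602806e-05
0.62 [327.3, 276.4] [0.53087271 0.16159886 0.038     ]
```

View pics/w5.png

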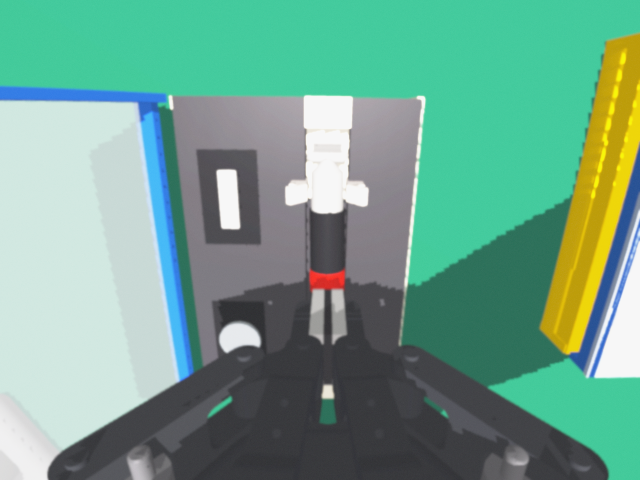

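The rod rests in both slots (red band at (327,280), front end in the slot at (327,180)), with the closed fingers right above the band. I press down in small steps.

```bash
python3 -m jog '{"hand":[-1,-1,-1,-1,-1,-1,-1,-1],"slide":[[0.7,-0.7,7],[0.7,-0.7,14],[0.7,-0.7,16],[0.7,-0.7,17],[0.7,-0.7,18],[0.7,-0.7,19],[0.7,-0.7,20],[0.7,-0.7,20]],"turn":[[0,0,0],[0,0,0],[0,0,0],[0,0,0],[0,0,0],[0,0,0],[0,0,0],[0,0,0]]}';python3 -m jog '{"hand":[-1,-1,-1,-1],"slide":[[0,0,1],[0,0,2],[0,0,3],[0,0,3]],"turn":[[0,0,0],[0,0,0],[0,0,0],[0,0,0]]}'
```

```text
time: 11.23
position: [0.5323, 0.1634, 0.2193]
eef_rot: [-1.939, 2.472, -0.0]
contact_force: [-0.0, -0.9, -0.6]
gripper_width: -0.0002
finger_force: 0.1
time: 11.57
position: [0.5321, 0.1633, 0.2158]
eef_rot: [1.938, -2.472, -0.0]
contact_force: [0.6, 0.2, -0.8]
gripper_width: 0.0001
finger_force: 0.0
```

```bash
python3 -m jog '{"hand":[-1,-1,-1,-1],"slide":[[0,0,1],[0,0,2],[0,0,3],[0,0,3]],"turn":[[0,0,0],[0,0,0],[0,0,0],[0,0,0]]}'; python3 -m jog '{"hand":[-1,-1,-1],"slide":[[0,0,1],[0,0,2],[0,0,2]],"turn":[[0,0,0],[0,0,0],[0,0,0]]}'
```

```text
time: 11.9
position: [0.5321, 0.1633, 0.2128]
eef_rot: [1.939, -2.472, -0.0]
contact_force: [-0.4, -1.4, 0.3]
gripper_width: -0.0001
finger_force: 0.0
time: 12.15
position: [0.5321, 0.1633, 0.211]
eef_rot: [1.939, -2.472, -0.0]
contact_force: [0.6, 0.3, 0.3]
gripper_width: 0.0001
finger_force: 0.0
```

```bash
python3 -m jog '{"hand":[-1,-1,-1],"slide":[[0,0,1],[0,0,2],[0,0,2]],"turn":[[0,0,0],[0,0,0],[0,0,0]]}'; python3 -m jog '{"hand":[-1,-1,-1],"slide":[[0,0,1],[0,0,2],[0,0,2]],"turn":[[0,0,0],[0,0,0],[0,0,0]]}'
```

```text
time: 12.4
position: [0.5321, 0.1633, 0.209]
eef_rot: [1.939, -2.472, -0.0]
contact_force: [-0.6, -0.2, -0.5]
gripper_width: 0.0001
finger_force: 0.0
time: 12.65
position: [0.5326, 0.1632, 0.2083]
eef_rot: [-1.938, 2.471, -0.002]
contact_force: [-0.5, -2.0, 6.5]
gripper_width: 0.0001
finger_force: 3.3
```

```bash
python3 -m jog '{"hand":[-1,-1,-1],"slide":[[0,0,1],[0,0,1.5],[0,0,1.5]],"turn":[[0,0,0],[0,0,0],[0,0,0]]}'; python3 d.py .532 .1633 .2 2.899
```

```text
time: 12.9
position: [0.5329, 0.1632, 0.2081]
eef_rot: [-1.936, 2.47, -0.004]
contact_force: [-1.4, -4.6, 15.1]
gripper_width: 0.0001
finger_force: 7.6
12.9 [0.5329 0.1632 0.2081] tool y yaw 2.9005 tilt [ 0.004  -0.0001] slide [0.1 1.  8.1] turn z 0.0015 F [-1.4 -4.6 15.1] w 5.539627494322529e-05
```

```bash
cat > g.py <<'E'
from h import *
g=np.array([.5321,.1622]);a=-.2425;Y=np.array([-np.sin(a),np.cos(a)])
for cam in("scene","wrist","top"):
    c=env.read_camera(cam)
    for r in env.pinpoint("rod",cam)[:2]: print(cam,round(r["p"],2),np.round(r["at"],1))
    hsv=cv2.cvtColor(c["image"],cv2.COLOR_RGB2HSV);k=((hsv[...,0]<8)|(hsv[...,0]>172))&(hsv[...,1]>140)
    p=proj(c,np.r_[g,.03]);ys,xs=np.nonzero(k);m=np.hypot(xs-p[0],ys-p[1])<30
    if m.any(): print(cam,"band",xs[m].mean().round(1),ys[m].mean().round(1),m.sum())
    for z in(.026,.038): print(cam,z,proj(c,np.r_[g,z]).round(1),"top",proj(c,np.r_[g,z+.009]).round(1),"ends",[proj(c,np.r_[g+q*Y,z]).round(1) for q in(.0625,-.0625)])
    r=env.cut_out("rod",cam)
    if r: print(r[0]["p"],r[0]["bbox"])
E
python3 g.py
```

```text
scene 0.58 [394.9 272.7]
scene band 393.6 275.4 8
scene 0.026 [393.3 274.3] top [393.9 271.2] ends [array([423.7, 270.4]), array([362.4, 278.3])]
scene 0.038 [394.1 270.1] top [394.6 266.9] ends [array([424.7, 266.2]), array([362.8, 274.1])]
0.73 [389.7, 274.7, 51.4, 10.8]
wrist 0.9 [333.7 292.4]
wrist band 343.3 292.3 89
wrist 0.026 [330.2 295.8] top [330.3 305.5] ends [array([329.6, 398. ]), array([330.9, 163.7])]
wrist 0.038 [330.3 309. ] top [330.4 320.2] ends [array([329.7, 415.7]), array([331.1, 168. ])]
0.57 [330.6, 287.3, 41.6, 226.8]
top 0.026 [277.9 205.6] top [277.6 204.5] ends [array([252.5, 201.1]), array([303.5, 210.1])]
top 0.038 [277.5 204.2] top [277.2 203.1] ends [array([251.9, 199.7]), array([303.3, 208.8])]
```

Cameras and tip height (35 mm) both suggest the rod is already home. I retract and check with one crop.

```bash
python3 -m jog '{"hand":[-1,-1,-1,-1,-1],"slide":[[0,0,-20],[0,0,-50],[15,0,-80],[30,0,-100],[30,0,-100]],"turn":[[0,0,0],[0,0,0],[0,0,0],[0,0,0],[0,0,0]]}'
cat >> g.py <<'E'
c=env.read_camera("wrist");save(c,"w6",(180,60,480,360),2)
if env.cut_out("rod","wrist"): 
    m=env.cut_out("rod","wrist")[0]["region"];ys,xs=np.nonzero(m);print(ys.min(),ys.max(),[(y,xs[ys==y].min(),xs[ys==y].max()) for y in range(ys.min(),ys.max(),15)])
for L in([0,.0625,.0317],[0,-.0625,.0317]): print(proj(c,np.r_[g+L[1]*Y,L[2]]).round(1))
E
python3 g.py; python3 d.py .53 .16 .3 2.899
```

```text
time: 13.77
position: [0.5253, 0.1329, 0.3107]
eef_rot: [-1.934, 2.468, -0.005]
contact_force: [0.4, 0.3, 0.6]
gripper_width: 0.0001
finger_force: 0.0
scene 0.69 [394.2 274.3]
scene band 393.9 272.7 32
scene 0.026 [393.3 274.3] top [393.9 271.2] ends [array([423.7, 270.4]), array([362.4, 278.3])]
scene 0.038 [394.1 270.1] top [394.6 266.9] ends [array([424.7, 266.2]), array([362.8, 274.1])]
0.73 [390.9, 274.1, 50.5, 12.3]
wrist 0.74 [327.8 265.3]
wrist band 329.0 271.6 397
wrist 0.026 [327.1 268.4] top [327.1 273.5] ends [array([327. , 337.6]), array([327.3, 187.6])]
wrist 0.038 [327.1 275.3] top [327.1 280.8] ends [array([327. , 346.6]), array([327.3, 191.2])]
0.86 [331.8, 241.7, 27.3, 97.2]
top 0.026 [277.9 205.6] top [277.6 204.5] ends [array([252.5, 201.1]), array([303.5, 210.1])]
top 0.038 [277.5 204.2] top [277.2 203.1] ends [array([251.9, 199.7]), array([303.3, 208.8])]
195 288 [(195, np.int64(320), np.int64(338)), (210, np.int64(318), np.int64(339)), (225, np.int64(318), np.int64(340)), (240, np.int64(318), np.int64(339)), (255, np.int64(317), np.int64(340)), (270, np.int64(317), np.int64(339)), (285, np.int64(318), np.int64(339))]
[326.3 342.1]
[326.6 189.3]
14.3667 [0.5251 0.1344 0.3053] tool y yaw 2.9012 tilt [-0.0005 -0.0001] slide [-26.1   1.3   5.3] turn z 0.0022 F [-0.1 -0.2  0.2] w 7.079715669971643e-05
```

View pics/w6.png

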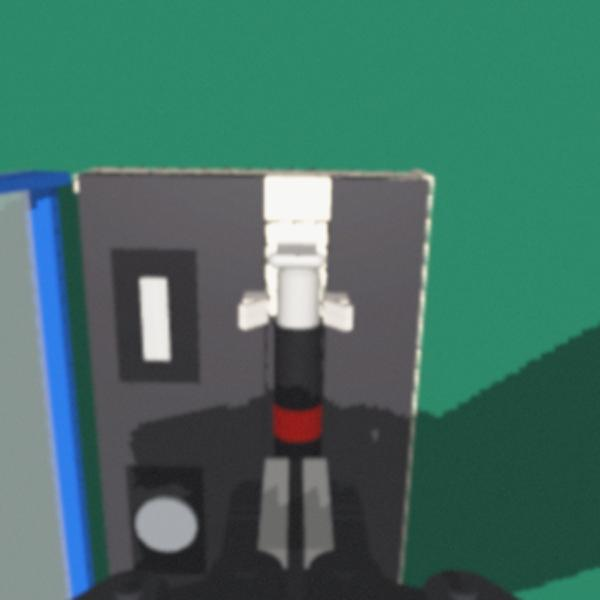

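The far end lies under its clip's nose bar (crop (297,260)), and the band height fits the seat. The near end is hidden by the fingers, so I press lightly on that side of the sleeve and check that the height is the same.

```bash
python3 -m jog '{"hand":[-1,-1,-1,-1,-1,-1,-1,-1,-1],"slide":[[-5,0.5,30],[-5,0.5,60],[-5,0.5,75],[-5,0.5,80],[-5,0.5,83],[-5,0.5,86],[-5,0.5,89],[-5,0.5,92],[-5,0.5,92]],"turn":[[0,0,0],[0,0,0],[0,0,0],[0,0,0],[0,0,0],[0,0,0],[0,0,0],[0,0,0],[0,0,0]]}';python3 -m jog '{"hand":[-1,-1,-1],"slide":[[0,0,1],[0,0,3],[0,0,3]],"turn":[[0,0,0],[0,0,0],[0,0,0]]}';python3 -m jog '{"hand":[-1,-1,-1],"slide":[[0,0,1],[0,0,2],[0,0,2]],"turn":[[0,0,0],[0,0,0],[0,0,0]]}'
```

```text
time: 15.12
position: [0.5259, 0.1392, 0.2139]
eef_rot: [-1.938, 2.472, -0.0]
contact_force: [0.1, -0.5, 0.3]
gripper_width: -0.0004
finger_force: 0.0
time: 15.37
position: [0.5257, 0.1392, 0.2106]
eef_rot: [-1.939, 2.472, -0.0]
contact_force: [0.4, 0.4, -0.0]
gripper_width: 0.0004
finger_force: 0.0
time: 15.62
position: [0.5257, 0.1392, 0.2085]
eef_rot: [1.939, -2.472, -0.0]
contact_force: [0.4, 0.7, -0.5]
gripper_width: -0.0001
finger_force: 0.0
```

Both halves sit at the same height without contact at 35.5 mm, so the rod is home. Next is the lid angle.

```bash
python3 -m jog '{"hand":[-1,-1,-1,-1,-1],"slide":[[0,0,-30],[0,0,-65],[0,0,-100],[0,0,-140],[0,0,-155]],"turn":[[0,0,0],[0,0,0],[0,0,0],[0,0,0],[0,0,0]]}'
cat > k.py <<'E'
from h import *
g=np.array([.5321,.1622]);a=-.2425;X=np.array([np.cos(a),np.sin(a)])
def E(t,r=.11,o=.02): return np.r_[g+X*(.075-r*np.cos(t)+o*np.sin(t)),.029+r*np.sin(t)+o*np.cos(t)]
T=np.arange(0,2.1,.01)
for cam in("scene","top"):
    c=env.read_camera(cam)
    for r in env.pinpoint("lid_edge",cam)[:4]:
        e=[np.hypot(*(proj(c,E(t))-r["at"])) for t in T];i=int(np.argmin(e));print(cam,round(r["p"],2),np.round(r["at"],1),"theta",T[i].round(2),"err px",round(e[i],1))
for t in (1.7,1.8,1.9,2.0): p=E(t);print(t,"case x",((p[:2]-g)@X).round(3),p.round(3))
E
python3 k.py; python3 d.py .687 .124 .36 2.899
```

```text
time: 16.03
position: [0.5258, 0.1392, 0.3694]
eef_rot: [-1.935, 2.467, -0.004]
contact_force: [1.1, 1.0, 0.6]
gripper_width: -0.0001
finger_force: 0.0
scene 0.97 [426.  289.9] theta 1.91 err px 1.0
scene 0.64 [351.  190.3] theta 0.43 err px 69.1
top 0.96 [482.2 326.6] theta 0.0 err px 235.1
top 0.65 [268.6 315.3] theta 0.0 err px 98.4
1.7 case x 0.109 [0.638 0.136 0.136]
1.8 case x 0.119 [0.648 0.134 0.132]
1.9 case x 0.129 [0.658 0.131 0.127]
2.0 case x 0.139 [0.667 0.129 0.121]
16.2333 [0.5258 0.1392 0.3635] tool y yaw 2.9009 tilt [0.0003 0.0001] slide [ -23.7 -160.1    3.6] turn z 0.0019 F [ 0.2 -0.5 -0.2] w -8.943320782596718e-05
```

Lid angle is about 1.91 rad (scene point (426,290), 1 px error). I go over and behind the lid, then down.

```bash
python3 -m jog '{"hand":[-1,-1,-1,-1,-1,-1,-1],"slide":[[-5,-30,-3],[-10,-65,-3],[-15,-100,-3],[-24,-135,-3],[-24,-168,-3],[-24,-168,-3],[-24,-168,-3]],"turn":[[0,0,0],[0,0,0],[0,0,0],[0,0,0],[0,0,0],[0,0,0],[0,0,0]]}'; python3 d.py .6952 .1219 .288 2.899
```

```text
time: 16.82
position: [0.6962, 0.122, 0.3617]
eef_rot: [1.934, -2.468, -0.005]
contact_force: [-0.6, -0.0, -0.4]
gripper_width: 0.0001
finger_force: 0.0
16.8167 [0.6962 0.122  0.3617] tool y yaw 2.9 tilt [-0.0063 -0.0011] slide [ 0.2  0.5 73.8] turn z 0.001 F [-0.6 -0.  -0.4] w 8.636112934369292e-05
```

```bash
python3 -m jog '{"hand":[-1,-1,-1,-1,-1,-1,-1,-1,-1,-1,-1,-1],"slide":[[0,0,30],[0,0,60],[0,0,74],[0,0,74],[0,10,74],[0,20,74],[0,30,74],[0,40,74],[0,50,74],[0,60,74],[0,70,74],[0,70,74]],"turn":[[0,0,0],[0,0,0],[0,0,0],[0,0,0],[0,0,0],[0,0,0],[0,0,0],[0,0,0],[0,0,0],[0,0,0],[0,0,0],[0,0,0]]}'; python3 k.py | head -2; python3 d.py .5321 .1622 .2 2.899
```

```text
time: 17.82
position: [0.6249, 0.1396, 0.295]
eef_rot: [-1.939, 2.47, -0.001]
contact_force: [-0.3, -0.1, 0.6]
gripper_width: 0.0
finger_force: 0.0
scene 0.91 [134.4 229.2] theta 0.0 err px 256.3
scene 0.73 [348.2 187.4] theta 0.42 err px 73.1
18.0167 [0.6267 0.1391 0.2934] tool y yaw 2.9011 tilt [0.0009 0.0002] slide [ 0.2 97.5 93.3] turn z 0.0021 F [ 0.1  0.1 -0.7] w 0.00013780135725739435
```

```bash
python3 -m jog '{"hand":[-1,-1,-1,-1,-1,-1,-1,-1,-1,-1,-1,-1],"slide":[[0,10,3],[0,20,5],[0,30,5],[0,40,5],[0,50,7],[0,60,9.5],[0,70,13.5],[0,79,18.5],[0,88,25],[0,97,32],[0,104,41],[0,104,41]],"turn":[[0,0,0],[0,0,0],[0,0,0],[0,0,0],[0,0,0],[0,0,0],[0,0,0],[0,0,0],[0,0,0],[0,0,0],[0,0,0],[0,0,0]]}'; python3 k.py | head -4; python3 d.py .5321 .1622 .2 2.899
```

```text
time: 19.02
position: [0.5249, 0.1639, 0.2504]
eef_rot: [1.938, -2.47, -0.001]
contact_force: [-0.2, 0.0, -1.0]
gripper_width: -0.0003
finger_force: 0.0
scene 0.91 [348.9 185.6] theta 0.43 err px 74.0
scene 0.82 [396.5 244. ] theta 0.49 err px 1.2
scene 0.59 [132.7 228.4] theta 0.0 err px 258.0
top 0.7 [266.3 318.4] theta 0.0 err px 101.7
19.2167 [0.5262 0.1638 0.2522] tool y yaw 2.9008 tilt [0.0006 0.0001] slide [ 0.2 -6.1 52.2] turn z 0.0018 F [ 0.3  0.1 -0.3] w 2.9524606046678615e-05
```

Run:
```python
from h import *
c=env.read_camera("scene");save(c,"s7",(300,150,500,300),4)
```

```text
(no output)
```

View pics/s7.png

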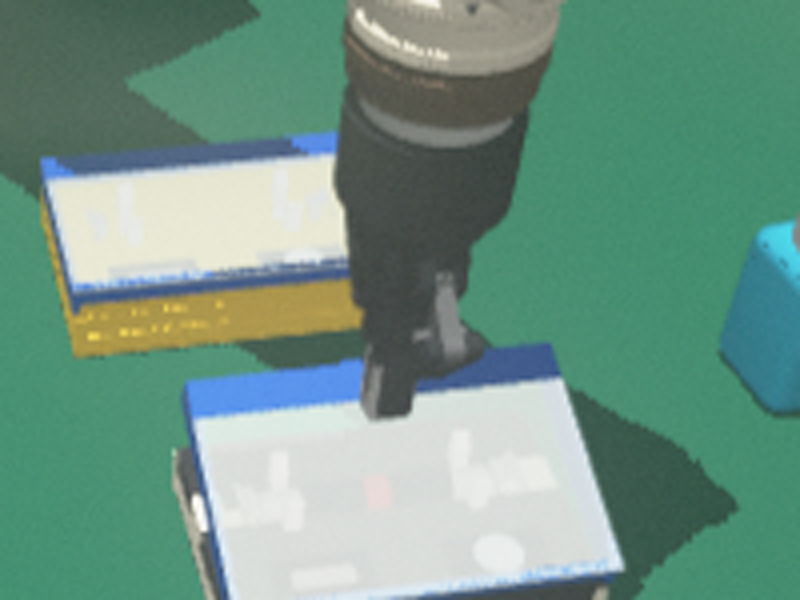

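The finger rests on the closing lid near its blue edge (crop (390,410)), with the red band visible beneath through the plastic. I follow it down and forward to the edge.

```bash
python3 -m jog '{"hand":[-1,-1,-1,-1,-1,-1,-1,-1],"slide":[[0,6,4],[0,12,9],[0,18,14],[0,22,18],[0,25,21],[0,25,23],[0,25,25],[0,25,25]],"turn":[[0,0,0],[0,0,0],[0,0,0],[0,0,0],[0,0,0],[0,0,0],[0,0,0],[0,0,0]]}';python3 -m jog '{"hand":[-1,-1,-1],"slide":[[0,0,1],[0,0,2],[0,0,2]],"turn":[[0,0,0],[0,0,0],[0,0,0]]}'; python3 d.py .5321 .1622 .2215 2.899
```

```text
time: 19.93
position: [0.5009, 0.17, 0.2265]
eef_rot: [1.939, -2.471, -0.001]
contact_force: [0.5, 0.5, 1.8]
gripper_width: 0.0001
finger_force: 0.7
time: 20.18
position: [0.5013, 0.1699, 0.2244]
eef_rot: [1.939, -2.472, -0.0]
contact_force: [0.3, 0.4, 1.2]
gripper_width: -0.0002
finger_force: 0.5
20.1833 [0.5013 0.1699 0.2244] tool y yaw 2.9011 tilt [-0.0002  0.    ] slide [  0.2 -31.7   2.9] turn z 0.0021 F [0.3 0.4 1.2] w -0.00022721713311753912
```

```bash
python3 -m jog '{"hand":[-1,-1,-1],"slide":[[0,0,1],[0,0,2],[0,0,2]],"turn":[[0,0,0],[0,0,0],[0,0,0]]}';python3 -m jog '{"hand":[-1,-1,-1],"slide":[[0,0,1],[0,0,2],[0,0,2]],"turn":[[0,0,0],[0,0,0],[0,0,0]]}'; python3 d.py .5321 .1622 .2215 2.899
```

```text
time: 20.43
position: [0.5014, 0.1698, 0.2225]
eef_rot: [1.939, -2.472, 0.0]
contact_force: [-1.0, 0.1, 0.9]
gripper_width: -0.0
finger_force: 0.2
time: 20.68
position: [0.5014, 0.1698, 0.2223]
eef_rot: [-1.938, 2.471, -0.001]
contact_force: [-5.2, -2.2, 13.5]
gripper_width: -0.0002
finger_force: 7.3
20.6833 [0.5014 0.1698 0.2223] tool y yaw 2.9009 tilt [0.0011 0.0002] slide [  0.  -31.7   0.8] turn z 0.0019 F [-5.2 -2.2 13.5] w -0.00017224424922330952
```

```bash
python3 -m jog '{"hand":[-1,-1,-1],"slide":[[0,0,0.5],[0,0,1],[0,0,1]],"turn":[[0,0,0],[0,0,0],[0,0,0]]}';python3 -m jog '{"hand":[-1,-1,-1,-1,-1,-1,-1,-1],"slide":[[0,0,-10],[0,0,-30],[0,0,-60],[0,0,-90],[0,0,-120],[0,30,-140],[0,60,-140],[0,60,-140]],"turn":[[0,0,0],[0,0,0],[0,0,0],[0,0,0],[0,0,0],[0,0,0],[0,0,0],[0,0,0]]}';python3 k.py | head -6;python3 g.py | grep -v ends;python3 - <<'E'
from h import *
g=np.array([.5321,.1622]);a=-.2425;X=np.array([np.cos(a),np.sin(a)]);Y=np.array([-X[1],X[0]])
c=env.read_camera("scene");im=c["image"]
# blue lid mask vs predicted corners of the shut / 0.07 / 0.5 lid
hsv=cv2.cvtColor(im,cv2.COLOR_RGB2HSV);r=max(env.cut_out("lid",  "scene"),key=lambda r:-abs(r["bbox"][0]-393));print(r["p"],np.round(r["bbox"],1))
for t in(0,.05,.1,.5):
    q=[proj(c,np.r_[g+X*(.075-R_*np.cos(t)+o*np.sin(t))+y*Y,.029+R_*np.sin(t)+o*np.cos(t)]) for R_ in(0,.12) for o in(0,.02) for y in(-.091,.091)];q=np.array(q);print(t,((q.min(0)+q.max(0))/2).round(1),(q.max(0)-q.min(0)).round(1))
E
```

```text
time: 20.93
position: [0.5013, 0.1698, 0.2222]
eef_rot: [-1.938, 2.471, -0.001]
contact_force: [-8.4, -2.8, 21.4]
gripper_width: 0.0002
finger_force: 11.0
time: 21.6
position: [0.4404, 0.1847, 0.3617]
eef_rot: [-1.939, 2.47, 0.0]
contact_force: [-0.5, -0.1, -0.2]
gripper_width: -0.0001
finger_force: 0.0
scene 0.93 [351.1 188.6] theta 0.43 err px 70.3
scene 0.71 [392.7 251.4] theta 0.1 err px 2.4
scene 0.58 [132.4 229.5] theta 0.0 err px 258.2
top 0.75 [267.7 315.4] theta 0.0 err px 98.6
top 0.63 [482.8 327.3] theta 0.0 err px 236.0
top 0.31 [420.7 216.9] theta 0.0 err px 146.6
[228.4 279.5]
[215.1 140.8]
0.67 [398.9 276.6 106.4  57.9]
0 [398.9 277.2] [111.7  64.4]
0.05 [399.1 276.3] [111.7  66.2]
0.1 [399.3 275.5] [111.8  67.9]
0.5 [401.3 270.9] [110.5  77. ]
```

```bash
python3 -m jog '{"hand":[-1,-1,-1,-1,-1,-1],"slide":[[0,0,0],[0,0,0],[0,0,0],[0,0,0],[0,0,0],[0,0,0]],"turn":[[0,0,0],[0,0,0],[0,0,0],[0,0,0],[0,0,0],[0,0,0]]}';python3 k.py | sed -n 1,3p; python3 -c "
from h import *
env.read_camera('scene');print([np.round(r['bbox'],1) for r in env.cut_out('lid','scene')][:3],env.pinpoint('rod','scene')[:2])"
```

```text
time: 22.95
position: [0.4431, 0.1842, 0.3597]
eef_rot: [1.939, -2.472, 0.0]
contact_force: [0.2, 0.9, -0.4]
gripper_width: 0.0002
finger_force: 0.0
scene 0.88 [350.7 187. ] theta 0.43 err px 71.8
scene 0.58 [133.  227.9] theta 0.0 err px 257.8
scene 0.57 [391.9 252.2] theta 0.07 err px 1.9
[array([399. , 276.6, 109.6,  61.2]), array([120.4, 251.7, 113.6,  53.3]), array([354.4, 205.4,  90. ,  47.8])] [{'at': [417.1, 266.9], 'p': 0.57}]
```

```bash
python3 -c "
from rig import env
print(env.finish_job())"
```

```text
the job is handed in; nothing more can be done
None
```

The red-banded gauge is in its case under both clips, and the lid is shut and stayed shut by itself. The job was handed in at about 23 s of the 51 s allowed; the hand-in gave no verdict.

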